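Raise the colony counter's magnifier to its loading stop and hold it

TASK

A media bottle has been left on the deck of the colony counter, right in front of the release button of the magnifier's telescoping column: move it out of the way, standing it upright in the grey spill tray beside the other bottle. Then squeeze the grip on top of the column so that its release button is pressed in, pull the magnifier straight up past the first stop to the second (top) stop, and finish holding it there, grip still squeezed, so that the plate can be changed. Leave everything else where it stands.

Things in the scene. Friction and masses are not known exactly. Their poses are not given: they have to be found in the camera images.
- counter: Colony counter, fixed: white housing 220 (x) x 280 (y) x 75 mm high (flat deck at z = 75), dark fascia on its front (-x). Origin: centre of its underside on the bench, z up. The column stands at x = 50, y = 85: flange of 26 mm radius, steel outer tube with collar (18 mm radius) up to z = 135. Lit stage at x = 30, y = -25. Yaw up to 0.3 rad; it stands left or right of the middle.
- magnifier: Head on the column's inner tube, moving with joint lift, 0.4 to 0.7 kg. Origin: centre of the squeeze grip, a black upright block 34 (x) x 44 (y) x 46 mm high topping the column; parked, 178 mm above the bench. Axes as the counter's. Grip it from above across its front (-x) and rear faces; 40.5 mm over block and button. Grey hub (19 mm radius) from 21 mm below the origin.
- button_face (a point): Middle of the outer face of the release button: round, grey, 18 mm diameter, in the middle of the grip's front (-x) face, level with the grip's centre, standing 6.5 mm proud of the block. One finger of a squeeze on the grip presses it in.
- lens (a point): Centre of the magnifying lens in its ring (58 mm radius, 12 mm high), carried by a bent arm from the hub; parked, it is 109 mm above the bench, over the plate on the stage. It rises with the head.
- lift (a joint): Height of the magnifier above parked, m; starts at 0, grows straight up; about 1 N friction plus its weight. While the button is out a spring catch locks it (1 to 2 mm play) at 0 and at the first stop, 0.050; with the button in it slides past freely. The second stop, 0.100, is the solid end of travel without a catch: the head sinks unless held.
- release (a joint): How far the release button is pressed in, m: 0 = out, 0.006 = fully in (block side 0.5 mm below it); it moves along the magnifier's +x. Spring: 3 N at first, 6 N fully in. The catch is free beyond 0.0045.
- bottle: Media bottle standing on the counter's deck in front (-x) of the release button, about 5 mm off, so that no finger fits between. Amber glass, 70 mm diameter, 138 mm high, shoulder from 82 to 99, neck 36 mm wide, blue screw cap 45 mm diameter from 108 to 138 mm above its foot; 0.3 to 0.5 kg. Origin: centre of its underside, z up.
- tray: Grey open spill tray fixed on the bench, outside 180 (x) x 270 (y) x 22 mm high, walls and floor 4 mm thick. Origin: centre of its underside. It stands on the side of the bench that the counter does not.
- spare_bottle: A second bottle of the same make standing in the tray, near its long (y) axis and up to 80 mm from its middle; there is room for another on the longer free side. Origin: centre of its underside. Leave it.
- plate: Covered agar plate, 90 mm diameter, 15 mm high, lying on the counter's lit stage under the lens. Origin: centre of its underside. Leave it.
- dish_stack: Stack of four covered plates, 90 mm diameter, 60 mm high, on the far side of the bench. Origin: centre of its underside. Leave it.
- tube_rack: Wire test-tube rack, 220 x 74 x 73 mm, capped tubes to 127 mm, at the left. Origin: centre of its underside. Leave it.
- tip_box: Pipette-tip box, 87 x 122 x 63 mm, at the far left. Origin: centre of its underside. Leave it.
- beaker: Glass beaker, 70 mm diameter, 90 mm high, at the right. Origin: centre of its underside. Leave it.
- marker: Marker pen, 140 mm long, 17 mm thick, lying along its x axis at the far right. Origin: its underside. Leave it.
Not all that is in view belongs to the job. What is shaped like the bottle but green is not meant.

How it is judged (in metres and radians):
On the way, in this order (a step that is already met when the one before it is completed fails the run):
1. the bottle from the counter's deck stands upright in the tray, let go (x of bottle in the frame of tray between -0.06 and 0.06 m and y of bottle in the frame of tray between -0.105 and 0.105 m and z of bottle in the frame of tray below 0.01 m and angle between bottle's own z axis and vertical below 0.12 rad and linear speed of bottle below 0.03 m/s and contact force between the fingers and bottle below 0.05 N), for 0.3 s.
2. the release button is squeezed in with the fingers on the grip, while the magnifier is still down (value of joint release above 0.0045 m and value of joint lift below 0.03 m and contact force between the fingers and magnifier above 2 N), for 0.1 s.
At the end, for the whole second after the job is handed in: Magnifier up at its second stop (lift over 0.094 of 0.100 m), still (under 0.02 m/s), held by the fingers (over 2 N), button in (over 4.5 mm); the bottle stands in the tray, foot within 10 mm of the bench, upright within 0.12 rad, at rest (under 0.03 m/s), not touched by the fingers (all of step 1 and value of joint lift above 0.094 m and velocity of joint lift between -0.02 and 0.02 m/s and value of joint release above 0.0045 m and contact force between the fingers and magnifier above 2 N); the arm keeps its last pose, push and grip.
It fails at once if the bottle is tipped over or far off upright (0.6 rad) (angle between bottle's own z axis and vertical above 0.6 rad).
It fails at once if the second bottle is shifted by more than 25 mm or tipped (distance of spare_bottle from where it was at the start of the episode above 0.025 m or angle between spare_bottle's own z axis and vertical above 0.6 rad).
It fails at once if the plate on the stage is shifted by more than 25 mm (distance of plate from where it was at the start of the episode above 0.025 m).
It fails at once if another thing on the bench is shifted by more than 25 mm (distance of any of dish_stack, tube_rack, tip_box, beaker, marker from where it was at the start of the episode above 0.025 m).
It also fails if it takes over 58 s, if anything falls off the work surface, if the arm or the gripper's body presses on something with over 40 N, if the wrist force passes 120 N, or if a joint passes its speed limit or range.

ROBOT

A 6-joint arm with a two-finger parallel gripper is mounted at the origin on the work surface. World frame = base frame: x ahead of the robot, y to its left, z up, the work surface at z = 0. Lengths are in m, angles in degrees, forces in N, time in s.
With the tool pointing down it reaches from about 0.325 to 0.85 m from the base axis. Payload 15.5 kg.
Tool frame: the origin (TCP) lies midway between the tips of the shut fingers; the grasp point (between the pads) lies 19 mm behind it; y points along the fingers, x is the direction in which the jaws open and shut, and the axes are right-handed (so a half turn about y gives the same grasp; the last joint's range is limited). The gripper opens to 91 mm and grips with 3 to 60 N. Pads are 32 mm wide; open, the fingers measure 118 mm over their backs; the gripper's body (76 mm by 178 mm) begins 60 mm behind the grasp point.
Start: joints at [-74.227, 28.281, 77.091, -0, 74.628, -5.472], TCP at [0.226, -0.583, 0.214] pointing down, gripper open.
Joint ranges: [-166.48, 166.48], [-47.26, 123.95], [12.59, 153.08], [-70.14, 250.14], [6.76, 159.57], [-176.63, 176.63]. Speed limits (degrees/s): [108.29, 108.29, 147.25, 172.46, 172.46, 172.46].

INTERFACE

Orientations are given as a 3x3 rotation matrix whose columns are the frame's x, y, z axes.
In Python, from bench import ctrl gives the robot as it stands. The module is installed in compiled form; this text tells all that it offers. Calls block until the motion is done:
- ctrl.goto(position, orientation): joint-space move of the TCP to a pose.
- ctrl.move_l(position, vel=0.15, ori=None, contact_N=None): straight line of the TCP; ori=None keeps the orientation; vel is the mean speed in m/s. With contact_N (N) it stops when the force on the tool has changed by that much, and returns True; else False.
- ctrl.movej(angles): joint-space move.
- ctrl.command_gripper(opening): opening from 0.0 (shut) to 1.0 (fully open); the grip force is fixed at half the most; returns when the fingers have stopped.
- ctrl.sleep(seconds).
- ctrl.ik(position, orientation): joint angles nearest the present ones, or None.
- ctrl.read_camera(name): name is "side" or "top" or "wrist"; returns the picture (420x560x3 uint8, blue, green, red); there is no depth.
- ctrl.camera_params(name): a dict with "fx", "fy", "cx", "cy" (pixels), "pose" (4x4, takes a point from camera to world coordinates); the wrist camera has in their place "T_tool_cam" (4x4, takes a point from camera to tool coordinates, whose origin is the TCP and whose axes are the tool frame's). Camera axes: x right, y up, looking along -z (the intrinsics and any distortion apply to the point x, -y, -z); pixel columns grow to the right and rows downward; lengths in m; the calibration is good to about 2 mm. A picture is of the moment at which its call begins: read the wrist's pose just before it. camera_params takes no time and is no camera call.
A pose or a line that the arm cannot do raises ctrl.MotionError and nothing moves.
- ctrl.sign_off(): hands the job in, once; it reports no verdict.
Readings, each from a call of its own:
- ctrl.current_t(): time.
- ctrl.current_q(): joint angles.
- ctrl.current_dq(): joint speeds.
- ctrl.current_effort(): joint torques, N m.
- ctrl.current_tool_pos(): TCP position.
- ctrl.current_eef_rot(): TCP orientation.
- ctrl.current_contact_force(): force on the tool from outside, world axes, zero at the start.
- ctrl.current_wrist_torque(): the same for the moment, N m.
- ctrl.current_grip_width(): opening from 0.0 (shut) to 1.0 (fully open).
Only numpy, scipy, OpenCV 4.12 (cv2) and the standard library are available. Lean on these libraries where they do the work, as an engineer would, in place of code of your own. Each camera call takes 0.05 s, during which the arm holds its last target.

## Working session

There is one attempt and no reset: what is moved stays moved. The work goes in short steps, each a Python script; the robot and the scene stay as the last script left them, time stands still between calls to the robot, and variables do not carry over. Pictures are saved under pics/ and viewed, and the job is handed in when it is done.

```bash
mkdir -p pics; ls; python3 - <<'E'
from bench import ctrl
import cv2,numpy as np
np.set_printoptions(precision=4,suppress=True)
for n in ["side","top","wrist"]:
    im=ctrl.read_camera(n); cv2.imwrite(f"pics/{n}0.png",im); print(n,ctrl.camera_params(n))
print(ctrl.current_t(),ctrl.current_tool_pos(),ctrl.current_eef_rot())
E
```

```text
pics
side {'fx': 532.4739415095448, 'fy': 532.4739415095448, 'cx': 283.27612783355, 'cy': 198.795264470554, 'pose': array([[ 0.669 ,  0.3815, -0.6379, -0.5077],
       [-0.7429,  0.3147, -0.5909, -0.9414],
       [-0.0247,  0.8692,  0.4939,  0.9295],
       [ 0.    ,  0.    ,  0.    ,  1.    ]])}
top {'fx': 496.9929103161985, 'fy': 496.9929103161985, 'cx': 273.5456256457887, 'cy': 209.57433548983315, 'pose': array([[-0.0147,  0.9987, -0.048 ,  0.4688],
       [-0.9999, -0.015 , -0.006 , -0.0193],
       [-0.0067,  0.0479,  0.9988,  1.5737],
       [ 0.    ,  0.    ,  0.    ,  1.    ]])}
wrist {'fx': 313.86039656058307, 'fy': 313.86039656058307, 'cx': 279.61953170980456, 'cy': 211.0899760318172, 'T_tool_cam': array([[ 1.    ,  0.0002, -0.0003,  0.0012],
       [-0.0003,  0.2711, -0.9626, -0.1711],
       [-0.0001,  0.9626,  0.2711,  0.0762],
       [ 0.    ,  0.    ,  0.    ,  1.    ]])}
0.15 [ 0.2264 -0.5823  0.2135] [[ 0.3623 -0.0003  0.932 ]
 [-0.932   0.0009  0.3623]
 [-0.0009 -1.      0.0001]]
```

View pics/side0.png

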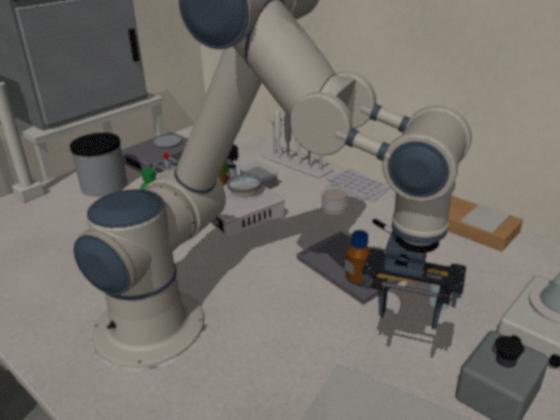

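View pics/top0.png

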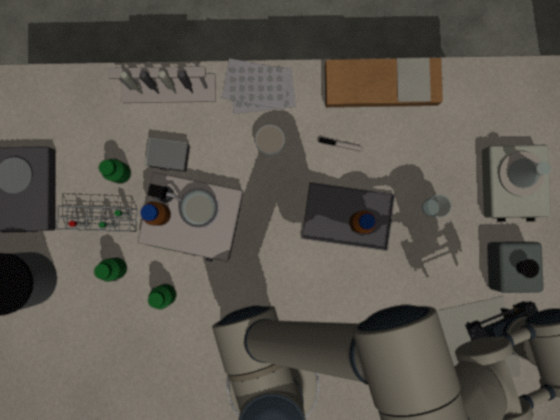

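View pics/wrist0.png

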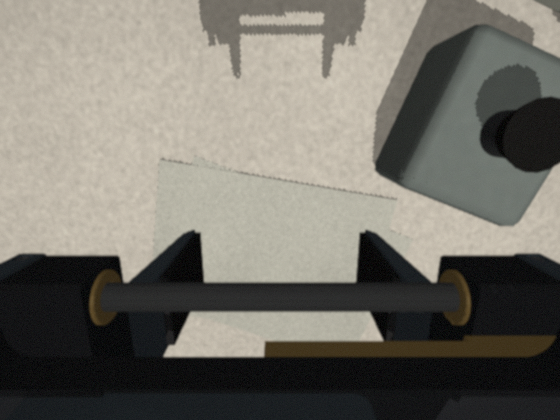

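```bash
python3 - <<'E'
import cv2
im=cv2.imread("pics/top0.png")
cv2.imwrite("pics/crop_c.png",cv2.resize(im[165:270,125:260],None,fx=5.5,fy=5.5,interpolation=cv2.INTER_CUBIC))
cv2.imwrite("pics/crop_t.png",cv2.resize(im[170:260,290:405],None,fx=6,fy=6,interpolation=cv2.INTER_CUBIC))
E
```

```text
(no output)
```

View pics/crop_c.png

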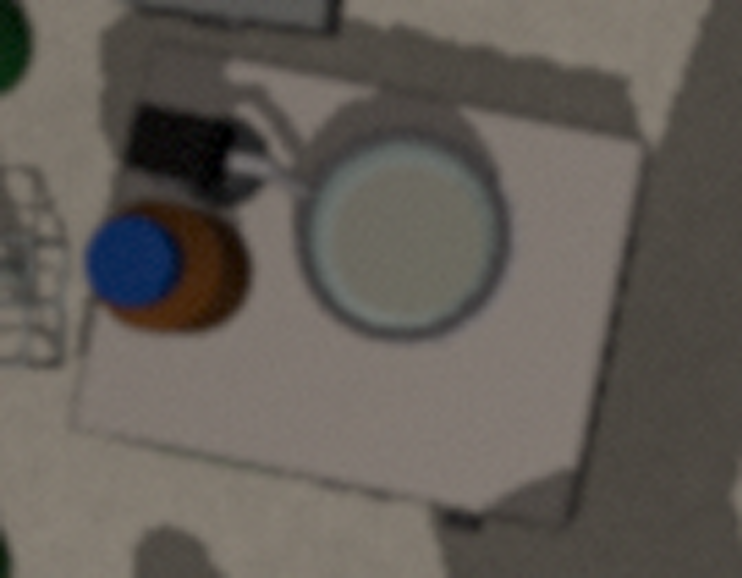

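View pics/crop_t.png

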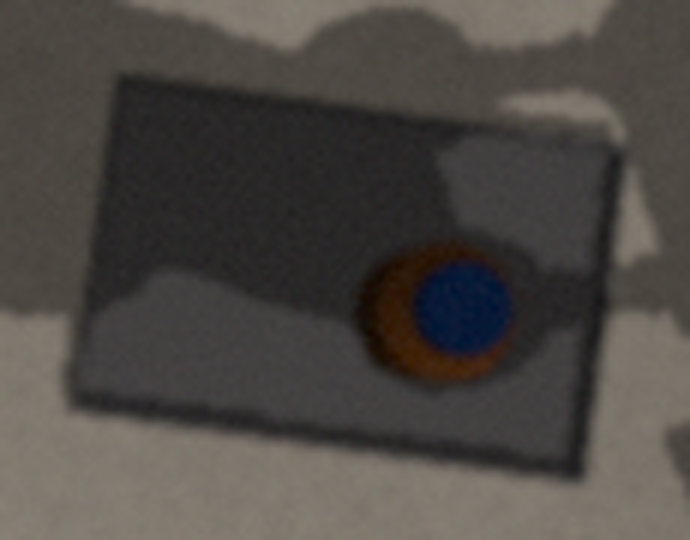

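```bash
cat >h.py <<'E'
import numpy as np,cv2
np.set_printoptions(precision=4,suppress=True)
from bench import ctrl
def ray(p,uv,T=None):
    T=p["pose"] if T is None else T
    d=np.array([(uv[0]-p["cx"])/p["fx"],-(uv[1]-p["cy"])/p["fy"],-1.])
    return T[:3,3],T[:3,:3]@d
def atz(p,uv,z,T=None):
    o,d=ray(p,uv,T); return o+d*(z-o[2])/d[2]
def proj(p,X,T=None):
    T=p["pose"] if T is None else T
    c=T[:3,:3].T@(np.array(X)-T[:3,3]); return np.array([p["cx"]+p["fx"]*c[0]/-c[2],p["cy"]-p["fy"]*c[1]/-c[2]])
def tooldown(xdir):  # rotation with tool y down, x along xdir (horizontal)
    x=np.array([xdir[0],xdir[1],0.]);x/=np.linalg.norm(x);y=np.array([0,0,-1.]);return np.c_[x,y,np.cross(x,y)]
def wristT():
    p=ctrl.camera_params("wrist");T=np.eye(4);T[:3,:3]=ctrl.current_eef_rot();T[:3,3]=ctrl.current_tool_pos();return p,T@p["T_tool_cam"]
E
python3 - <<'E'
from h import *
p=ctrl.camera_params("top")
f=lambda u,v,s,ox,oy:((u+.5)/s-.5+ox,(v+.5)/s-.5+oy)
C=[atz(p,f(u,v,5.5,125,165),.075) for u,v in[(645,142),(575,522),(75,428)]]
print("deck",C,np.linalg.norm(C[0]-C[1]),np.linalg.norm(C[1]-C[2]))
c=(C[0]+C[2])/2; ex=(C[0]-C[1]);ey=C[2]-C[1]
yaws=[np.arctan2(ex[1],ex[0]),np.arctan2(-ey[0],ey[1])];print("centre",c,"yaw",yaws)
y=np.mean(yaws);R=np.array([[np.cos(y),-np.sin(y)],[np.sin(y),np.cos(y)]])
print("column pred",c[:2]+R@[.05,.085],"bottle pred",c[:2]+R@[.05-.017-.0065-.005-.035,.085])
print("grip",atz(p,f(180,143,5.5,125,165),.201),"bottle",atz(p,f(134,262,5.5,125,165),.213))
T=[atz(p,f(u,v,6,290,170),.022) for u,v in[(120,78),(620,150),(580,475),(72,402)]]
print("tray",T,np.mean(T,0),[np.linalg.norm(T[i]-T[i-1]) for i in range(4)])
e=T[0]-T[1]+T[3]-T[2];ty=np.arctan2(-e[0],e[1]);print("tray yaw",ty)
s=atz(p,f(463,308,6,290,170),.138);print("spare",s, "in tray",np.array([[np.cos(ty),np.sin(ty)],[-np.sin(ty),np.cos(ty)]])@(s-np.mean(T,0))[:2])
for n,u in dict(g1=(118,170),g2=(113,267),g3=(163,295)).items(): print(n,atz(p,u,.13))
E
```

```text
deck [array([0.6003, 0.0847, 0.075 ]), array([0.3926, 0.1254, 0.075 ]), array([0.4479, 0.3992, 0.075 ])] 0.21169747212403034 0.27923620146566447
centre [0.5241 0.2419 0.075 ] yaw [np.float64(-0.193513857972388), np.float64(-0.19931123833526299)]
column pred [0.5897 0.3155] bottle pred [0.5274 0.3279]
grip [0.5924 0.3107 0.201 ] bottle [0.5321 0.331  0.213 ]
tray [array([ 0.6263, -0.1241,  0.022 ]), array([ 0.5847, -0.3837,  0.022 ]), array([ 0.4162, -0.3586,  0.022 ]), array([ 0.4578, -0.0961,  0.022 ])] [ 0.5212 -0.2406  0.022 ] [np.float64(0.17082953378281815), np.float64(0.2629340718874672), np.float64(0.17036481294362496), np.float64(0.26576662914521043)]
tray yaw -0.15820614436855132
spare [ 0.501  -0.2791  0.138 ] in tray [-0.0139 -0.0412]
g1 [0.6609 0.4427 0.13  ]
g2 [0.3786 0.4572 0.13  ]
g3 [0.296  0.3124 0.13  ]
```

Candidates: amber bottle with a blue cap on the counter at (153,213) in the top view, the spare amber bottle in the tray at (366,221), and green bottles at (113,170), (108,270) and (160,297). I choose (153,213): amber, on the deck, in front of the black grip. The close crop confirms it. The measured counter size (212x279 mm) and the predicted column and bottle positions agree with this too.

```bash
python3 - <<'E'
from h import *
y=-.196; ex=np.array([np.cos(y),np.sin(y)]);ey=np.array([-np.sin(y),np.cos(y)])
for s in(1,-1):
  print("y",s,ctrl.ik([.530,.330,.27],tooldown(s*ey)),"x",ctrl.ik([.530,.330,.27],tooldown(s*ex)))
  print(" col x",s,ctrl.ik([.590,.315,.163],tooldown(s*ex)),ctrl.ik([.590,.315,.263],tooldown(s*ex)))
# camera must be on robot side or so
R=min((tooldown(s*ey) for s in(1,-1)),key=lambda R:abs(ctrl.ik([.530,.330,.27],R)[5]))
print(R[:,2])
ctrl.goto([.530,.330,.29],R)
p,T=wristT(); print(T[:3,3],ctrl.current_t(),ctrl.current_q())
cv2.imwrite("pics/w1.png",ctrl.read_camera("wrist"))
cv2.imwrite("pics/t1.png",ctrl.read_camera("top"))
cv2.imwrite("pics/s1.png",ctrl.read_camera("side"))
for q in([.53,.33,.213],[.59,.3155,.201]):print(proj(p,q,T))
E
```

```text
y 1 [ 26.4303  25.6229  72.6603  -0.      81.7169 -52.3398] x [26.4303 25.6229 72.6603 -0.     81.7169 37.6602]
 col x 1 [22.9852 34.5229 73.7781 -0.     71.699  34.2152] [22.9852 29.817  66.3842 -0.     83.7989 34.2152]
y -1 [ 26.4303  25.6229  72.6603  -0.      81.7169 127.6602] x [  26.4303   25.6229   72.6603    0.       81.7169 -142.3398]
 col x -1 [  22.9852   34.5229   73.7781    0.       71.699  -145.7848] [  22.9852   29.817    66.3842    0.       83.7989 -145.7848]
[-0.9809  0.1947  0.    ]
[0.4555 0.3432 0.4611] 3.5167 [ 26.3736  24.8457  70.8668  -0.0075  84.2919 -52.3362]
[281.752  217.9535]
[278.858  278.5534]
```

View pics/w1.png

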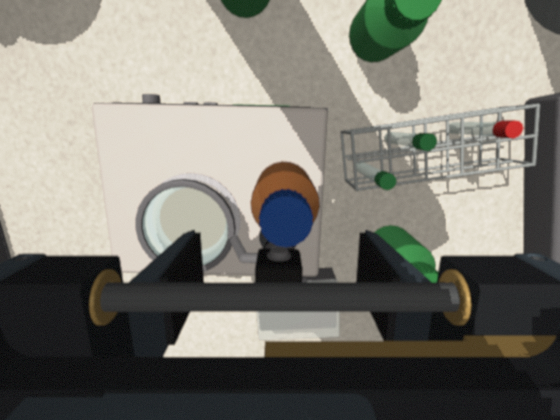

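View pics/s1.png

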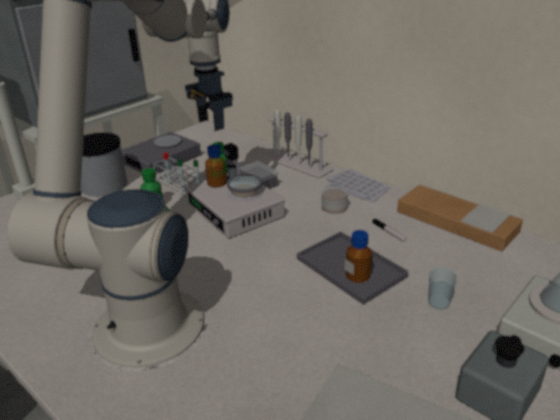

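```bash
python3 - <<'E'
from h import *
p,T=wristT()
print("cap",atz(p,(285.5,219.5),.213,T),"button",atz(p,(279,254),.178,T))
im=cv2.imread("pics/w1.png")
hsv=cv2.cvtColor(im,cv2.COLOR_BGR2HSV);m=cv2.inRange(hsv,(105,120,40),(130,255,255));m[:150]=0;m[260:]=0
n,l,st,ce=cv2.connectedComponentsWithStats(m);i=1+np.argmax(st[1:,4]);print(st[i],ce[i])
cv2.imwrite("pics/w1c.png",cv2.resize(im[150:310,200:370],None,fx=3.5,fy=3.5,interpolation=cv2.INTER_CUBIC))
E
```

```text
cap [0.5318 0.333  0.213 ] button [0.5759 0.3186 0.178 ]
[ 260  190   52   57 2308] [285.2994 218.526 ]
```

View pics/w1c.png

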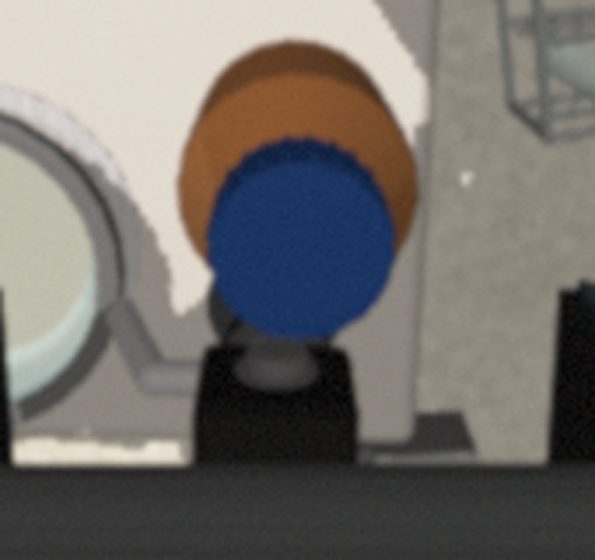

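```bash
python3 - <<'E'
from h import *
R=ctrl.current_eef_rot(); y=-.196; ey=np.array([-np.sin(y),np.cos(y)]); R=tooldown(ey)
b=[.532,.332]
ctrl.move_l([*b,.24],.15,R)
print(ctrl.move_l([*b,.181],.1,contact_N=8),ctrl.current_contact_force())
ctrl.command_gripper(0.0); print("w",ctrl.current_grip_width()*91,ctrl.current_contact_force())
print(ctrl.current_tool_pos(),ctrl.current_t())
ctrl.move_l([*b,.22],.06); print(ctrl.current_contact_force(),ctrl.current_grip_width()*91)
cv2.imwrite("pics/s2.png",ctrl.read_camera("side"));cv2.imwrite("pics/w2.png",ctrl.read_camera("wrist"))
E
```

```text
False [ 0.1837 -0.7472  0.5386]
w 43.93761477144091 [ 0.1822  1.6606 -0.3227]
[0.532  0.3321 0.181 ] 5.6667
[ 0.2906 -0.4351 -5.5551] 44.208900744184135
```

View pics/s2.png

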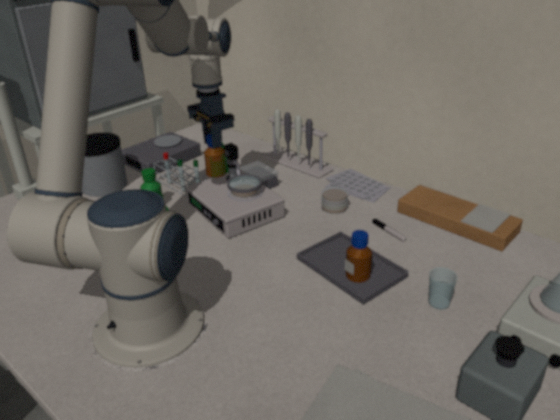

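View pics/w2.png

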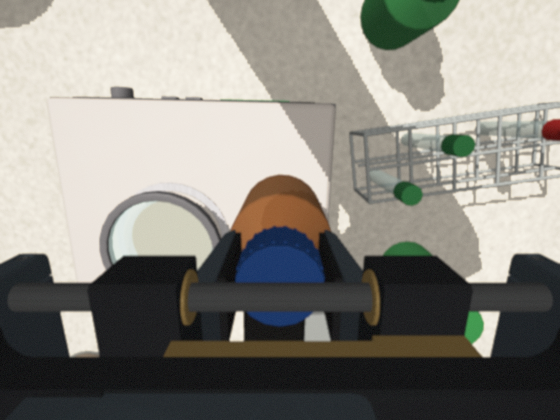

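```bash
python3 - <<'E'
from h import *
ctrl.move_l([.532,.332,.33],.15)
ty=-.158; ex=np.array([np.cos(ty),np.sin(ty)]); R=tooldown(ex)
t=[.5306,-.1814]
print(ctrl.ik([*t,.33],R))
ctrl.goto([*t,.33],R); ctrl.move_l([*t,.18],.15)
print(ctrl.current_grip_width()*91,ctrl.current_t(),ctrl.current_tool_pos(),ctrl.current_contact_force())
for n in("side","top","wrist"): cv2.imwrite(f"pics/{n}3.png",ctrl.read_camera(n))
E
```

```text
[-24.9756  17.7133  75.9843  -0.      86.3025 -15.9229]
44.382481984146416 10.4583 [ 0.5311 -0.1816  0.1808] [ 0.7721 -0.0668 -4.4935]
```

View pics/side3.png

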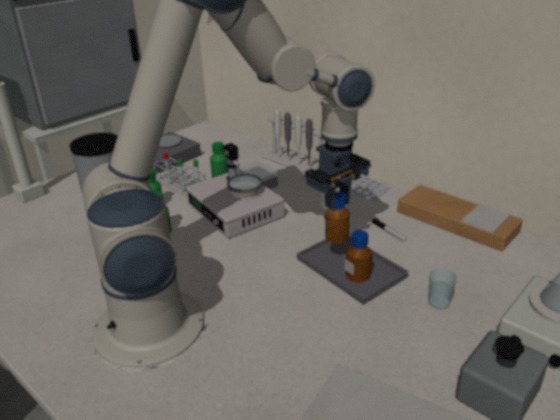

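View pics/wrist3.png

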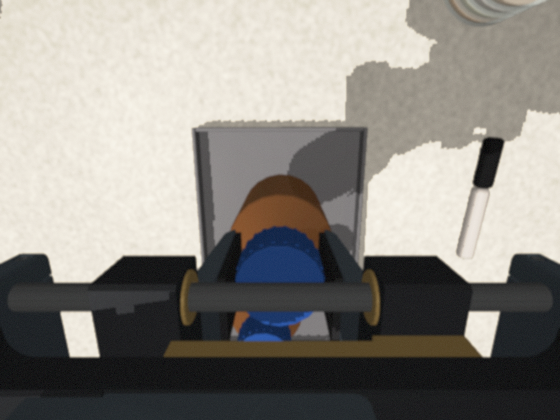

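The bottle hangs upright over the free half of the tray, with the spare clear behind it. I'll lower it now.

```bash
python3 - <<'E'
from h import *
t=[.5306,-.1814]
ctrl.move_l([*t,.122],.1)
print(ctrl.move_l([*t,.104],.02,contact_N=4),ctrl.current_tool_pos(),ctrl.current_contact_force())
ctrl.command_gripper(0.75); print(ctrl.current_grip_width()*91)
ctrl.move_l([*t,.16],.08)
ctrl.move_l([*t,.26],.2)
print(ctrl.current_t(),ctrl.current_contact_force())
for n in("side","top","wrist"): cv2.imwrite(f"pics/{n}4.png",ctrl.read_camera(n))
E
```

```text
True [ 0.5312 -0.1816  0.1096] [ 2.9613 -0.5324  3.4788]
68.10252785858587
13.9667 [ 0.4762 -0.5526 -0.39  ]
```

View pics/side4.png

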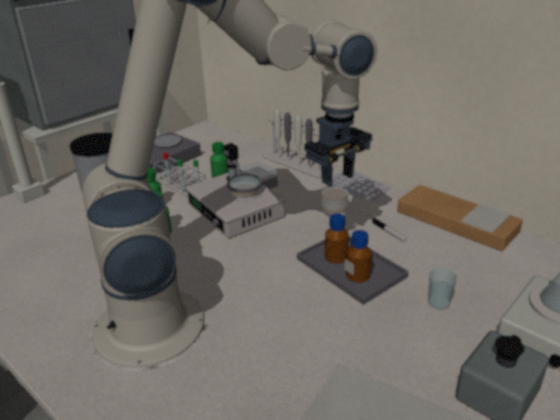

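View pics/wrist4.png

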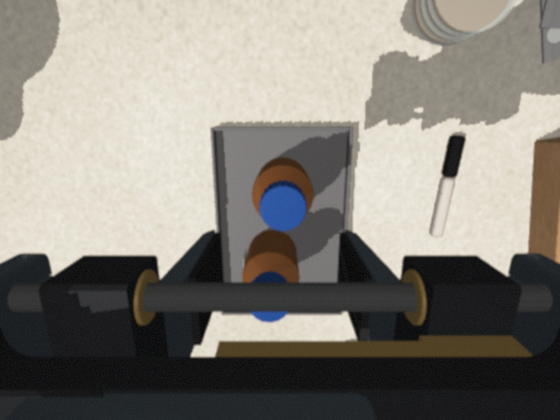

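The side and wrist pictures show both bottles upright in the tray and clear of each other: the new one at wrist (283,205), the spare at (270,290). Next is the hover over the grip.

```bash
python3 - <<'E'
from h import *
y=-.196; ex=np.array([np.cos(y),np.sin(y)]); R=tooldown(ex)
ctrl.move_l([.5306,-.1814,.3],.2)
ctrl.goto([.590,.315,.28],R)
p,T=wristT(); cv2.imwrite("pics/w5.png",ctrl.read_camera("wrist"))
print(ctrl.current_t(),ctrl.current_tool_pos())
E
python3 - <<'E'
import cv2
a=cv2.imread("pics/top4.png"); cv2.imwrite("pics/t4c.png",cv2.resize(a[165:245,125:225],None,fx=7,fy=7,interpolation=cv2.INTER_CUBIC))
E
```

```text
16.3333 [0.5905 0.3139 0.2801]
```

View pics/t4c.png

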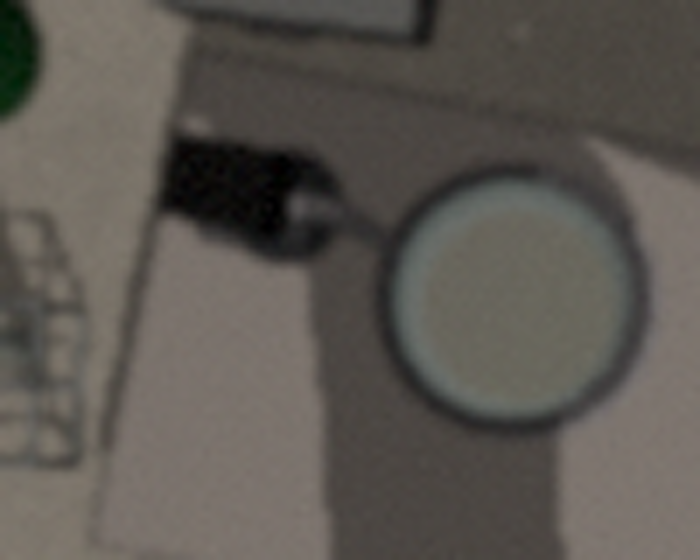

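View pics/w5.png

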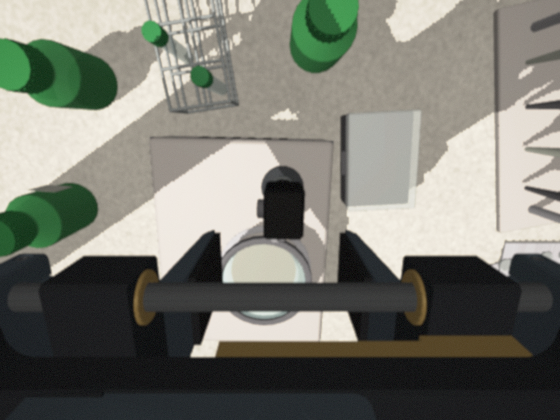

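```bash
python3 - <<'E'
import cv2
a=cv2.imread("pics/w5.png"); cv2.imwrite("pics/w5c.png",cv2.resize(cv2.convertScaleAbs(a[155:250,235:335],alpha=2),None,fx=6,fy=6,interpolation=cv2.INTER_CUBIC))
E
```

```text
(no output)
```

View pics/w5c.png

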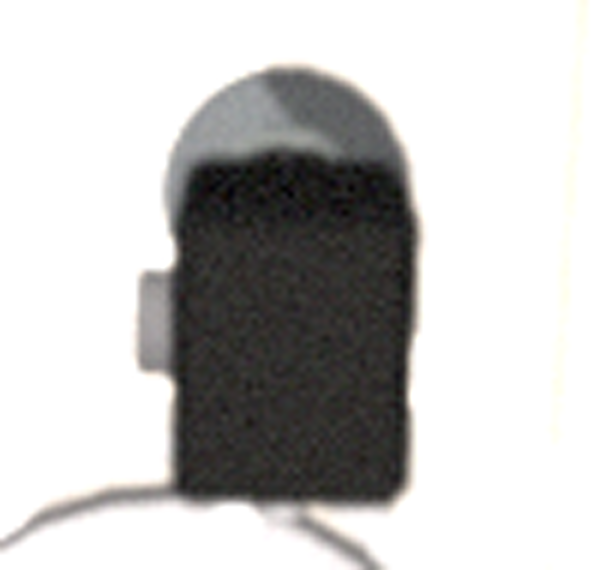

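```bash
python3 - <<'E'
from h import *
p,T=wristT()
f=lambda u,v:((u+.5)/6-.5+235,(v+.5)/6-.5+155)
c=atz(p,f(294,356),.201,T);print(c)
l=atz(p,f(177,356),.201,T);r=atz(p,f(412,356),.201,T);print(np.linalg.norm(l-r),(l+r)/2, np.linalg.norm(atz(p,f(294,215),.201,T)-atz(p,f(294,497),.201,T)))
y=-.196; ex=np.array([np.cos(y),np.sin(y)]);ey=np.array([-np.sin(y),np.cos(y)])
d=c[:2]-np.array([.590,.315]);print(d@ex,d@ey)
E
```

```text
[0.5945 0.3155 0.201 ]
0.032524786043411386 [0.5946 0.3155 0.201 ] 0.04067213082009503
0.004357097207534498 0.001370209244742063
```

```bash
python3 - <<'E'
from h import *
y=-.196; ex=np.array([np.cos(y),np.sin(y)]); R=tooldown(ex)
g=[.5937,.3155]
ctrl.move_l([*g,.215],.12,R)
print(ctrl.move_l([*g,.164],.06,contact_N=6),ctrl.current_tool_pos())
f0=ctrl.current_contact_force();print(f0)
ctrl.command_gripper(0.0); ctrl.sleep(.2)
print("w",ctrl.current_grip_width()*91,ctrl.current_contact_force(),ctrl.current_contact_force()[:2]@ex,ctrl.current_tool_pos(),ctrl.current_t())
cv2.imwrite("pics/w6.png",ctrl.read_camera("wrist"));cv2.imwrite("pics/s6.png",ctrl.read_camera("side"))
E
```

```text
False [0.5939 0.3156 0.1644]
[0.2519 0.2888 0.0304]
w 33.88890314398771 [-1.4084 -1.0388  2.543 ] -1.1791365287525628 [0.5937 0.3155 0.1641] 18.8417
```

View pics/w6.png

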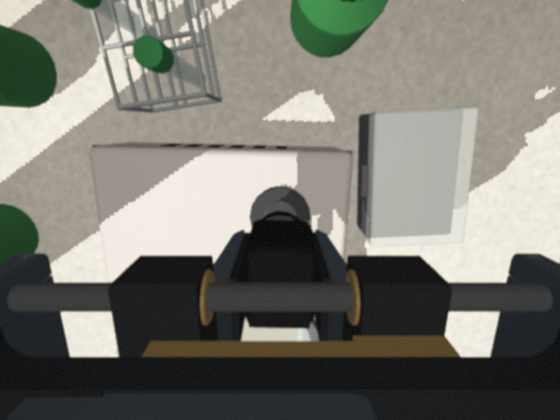

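The width is 33.9 mm (the block with the button in is 34.5 mm) and the lateral force is about 1 N, so the grip is centred and the button is in. I'll lift it now.

```bash
python3 - <<'E'
from h import *
g=[.5937,.3155]
ctrl.sleep(.2)
for dz in(.02,.06,.092):
    ctrl.move_l([*g,.164+dz],.06); print(dz,ctrl.current_tool_pos(),ctrl.current_contact_force(),ctrl.current_grip_width()*91)
print(ctrl.move_l([*g,.164+.108],.015,contact_N=8),ctrl.current_tool_pos(),ctrl.current_contact_force())
ctrl.sleep(.5);print(ctrl.current_tool_pos(),ctrl.current_contact_force(),ctrl.current_grip_width()*91,ctrl.current_t())
for n in("side","top","wrist"): cv2.imwrite(f"pics/{n}7.png",ctrl.read_camera(n))
E
```

```text
0.02 [0.5937 0.3154 0.1839] [ 0.5408  0.4512 -3.1732] 34.21626711527782
0.06 [0.5937 0.3154 0.2239] [ 0.8683 -0.846  -3.3391] 34.88256564514753
0.092 [0.5937 0.3154 0.2561] [ 1.9955 -1.7232 -3.1659] 34.45673149521865
True [0.5936 0.3154 0.2636] [ 3.7125  1.8925 -3.6776]
[0.5936 0.3154 0.2628] [ 4.3299  2.6344 -3.6624] 34.25802343286748 22.2667
```

View pics/side7.png

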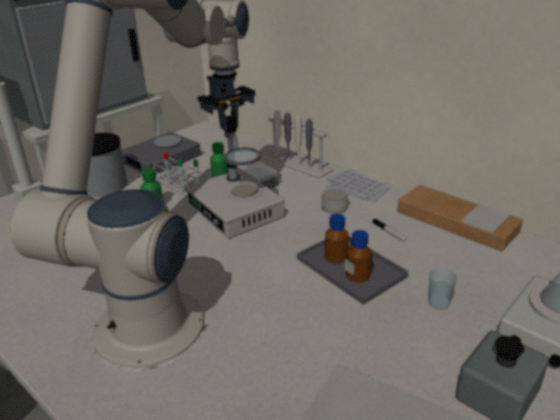

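View pics/wrist7.png

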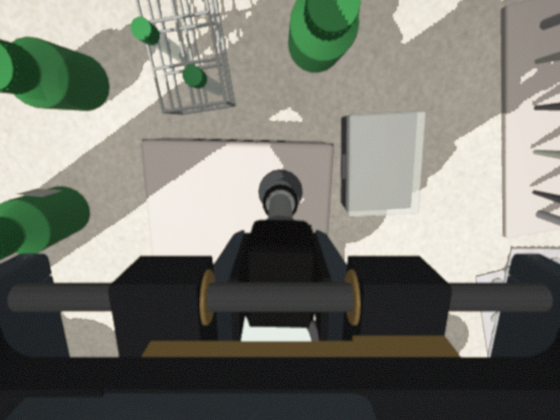

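View pics/top7.png

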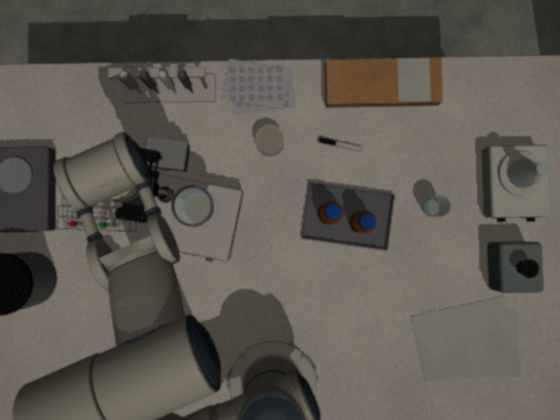

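```bash
python3 - <<'E'
from h import *
p=ctrl.camera_params("side");y=-.196;c,s=np.cos(y),np.sin(y)
l=np.array([.593,.315])+np.array([[c,-s],[s,c]])@[-.02,-.11]
print("lens pred parked",proj(p,[*l,.109]),"at .05",proj(p,[*l,.159]),"at .1",proj(p,[*l,.208]))
a=cv2.imread("pics/w6.png")[215:330,240:325];b=cv2.imread("pics/wrist7.png")
r=cv2.matchTemplate(b,a,cv2.TM_CCOEFF_NORMED);print(cv2.minMaxLoc(r)[1::2])
print(ctrl.current_tool_pos(),ctrl.current_dq().max() if hasattr(ctrl.current_dq(),'max') else ctrl.current_dq(),ctrl.current_grip_width()*91,ctrl.current_t())
t=ctrl.camera_params("top"); print("bottle",atz(t,(333,212),.142))
E
```

```text
lens pred parked [244.9137 182.5697] at .05 [243.9903 169.0201] at .1 [243.0596 155.3624]
(0.8958625197410583, (240, 215))
[0.5936 0.3154 0.2629] 0.0960074441164464 34.578425191009515 22.4167
bottle [ 0.528  -0.1819  0.142 ]
```

The lens appears at (242,157) in the side view. The prediction for the second stop is (243,155), and for the first stop (244,169). The grip has not slipped in the fingers. Handing in.

```bash
python3 -c "
from bench import ctrl
print(ctrl.sign_off())"
```

```text
the job is handed in; nothing more can be done
None
```

I moved the amber bottle from the deck into the free half of the spill tray, then squeezed the grip and raised the magnifier to its second stop. I handed the job in at about 22.4 s with the grip still squeezed.

- **Bottle:** it stands upright and released in the tray. Its cap measures at about (0.528, -0.182), within 3 mm of the intended spot, and is about 0.1 m from the spare bottle.
- **Button:** the jaws stopped at about 34 mm, which fits the 34.5 mm block with the button pressed in. Sideways force was about 1 N, so the grip was well centred.
- **Lift:** the arm met the upper stop after 99.6 mm of travel and then settled at about 98.8 mm. The lens is in the side view where the second stop predicts, and the wrist pictures show no slip in the fingers.
- **Surroundings:** the last pictures show nothing else visibly disturbed. I compared these by eye only.

No check failed. Grip position estimates from the different views differed by up to about 5 mm; I used the wrist camera's value, and the small sideways force supported it. The vertical load while holding read about 3.7 N, a little below the 4 to 7 N expected from the weight alone.

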